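Seat the roller head in the pipe-rest bracket

ROBOT

A 7-joint arm with a two-finger parallel gripper is mounted at the origin on the work surface. World frame = base frame: x ahead of the robot, y to its left, z up, the work surface at z = 0. Lengths are in m, angles in rad, forces in N, time in s.
With the tool pointing down it reaches from about 0.4 to 0.875 m from the base axis. Payload 19.3 kg.
Tool frame: the origin (TCP) lies at the very end of the fingers, on their centre line; the grasp point (between the pads) lies 19 mm behind it; z points along the fingers, y is the line along which they close (so a half turn about z gives the same grasp; the last joint's range is limited). The gripper opens to 85 mm and grips with 20 to 120 N. Pads are 22 mm wide; open, the fingers measure 114 mm over their backs; the gripper's body (76 mm by 85 mm) begins 54 mm behind the grasp point. The pads swing forward as they close: fully open they stand 13 mm farther back than shut.
Start: joints at [-1.216, 0.521, -0.036, 1.599, 0.021, 1.021, -0.113], TCP at [0.258, 0.569, 0.231] pointing down, gripper open.
Joint ranges: [-2.91, 2.91], [-0.3, 2.13], [-1.5, 1.42], [0.17, 2.43], [-1.26, 4.41], [0.16, 1.93], [-2.52, 2.52]. Speed limits (rad/s): [1.89, 1.89, 2.39, 2.39, 3.01, 3.01, 3.01].

INTERFACE

Orientations are given as [roll, pitch, yaw] about the fixed x, y, z axes, in that order (R = Rz(yaw) Ry(pitch) Rx(roll)).
In Python, from workcell import monitor, optics, job_done gives the robot as it stands.
- The arm moves only by the shell command python3 -m handwheel 'ROWS' [FORCE]. ROWS is JSON, a list of rows, each an object of numbers: "dx", "dy", "dz": the shift along the tool's x, y, z in cm; "wx", "wy", "wz": the turn, a rotation vector about the tool's x, y, z in rad; "claw": the opening in per cent of the stroke, from 0 (shut) to 100 (fully open). A call has 1 to 8 rows; each row shifts and turns the commanded pose from where the row before left it, along the tool's axes as they then stand; what a row does not reach is not made up. A row lasts 1/8 s, in which the tool goes at most 62.5 mm and 10.7 degrees, less where a joint would pass 70% of its speed; a pose out of reach is approached as far as the arm can. A call with a gripper value outside its range is refused whole. The fingers move at their own pace and stop on an object; FORCE is the grip in N (left out, the last holds). Time passes only in rows, so rows that do not move let the fingers close. It gives the time, the measured TCP pose, the force, the opening and the grip force at its end, in the units of the state.
- monitor.observe(): the state, without advancing time (a new reading comes with each control period).
- optics.grab_frame(name): name is "side" or "top"; returns a dict with "frame" (480x640x3 uint8, blue, green, red), "fovy" (degrees; the focal length in pixels is half the picture's height over the tangent of half this angle, whatever the lens; pixels are square), "cx", "cy" (the principal point, pixels), "k1" (the pictures are not rectified: a ray, as slopes to the right and down, at radius r is drawn at 1 + k1 r^2 times it, then the intrinsics apply), "R" (3x3) and "t" (3): a world point X has camera coordinates R X + t. Camera axes: x right, y down, z forward; pixel columns grow to the right and rows downward; lengths in m; the calibration is good to about 2 mm. A picture is of the moment at which its call begins. There is no depth.
- job_done(): hands the job in; it is judged then, once.
Trained networks look in the newest picture that a camera, given by its name, has taken for a name from the list of things; names that differ only in an ending like _2 or _b are one class to them, and where a whole thing is asked for, a point or a joint stands for the part that bears it (a point fixed in the world has none). Each returns a list of dicts, best first, with "p" (0 to 1); they miss things now and then, are a little off and sometimes report something else, mostly with a low value. They report only what shows in the picture. A call takes as long as a camera call. They do not tell look-alikes from the thing itself.
- optics.masks_of(name, camera): "region" (480x640 bool, what is visible of it) and "rect" ([left, top, width, height] in pixels, round what is visible of it).
The state is a dict: "clock": time; "qpos": joint angles; "qd": joint speeds; "joint_efforts": joint torques, N m; "position": TCP position; "tool_rot": TCP orientation; "force": force on the tool from outside, world axes, zero at the start; "moment": the same for the moment, N m; "grip_width": finger opening in m; "finger_force": force on a finger pad.
Only numpy, scipy, OpenCV 4.12 (cv2) and the standard library are available. Lean on these libraries where they do the work, as an engineer would, in place of code of your own. Each camera call takes 0.05 s, during which the arm holds its last target. There are 200 camera calls.

TASK

Take the two-roller pipe-rest head out of its wooden block and fit it in the bench bracket: press it very gently on the socket and turn it until its square spigot drops into the stiff swivel, and let it go fully home, flange flat on the rim. Then, with the head home, swing it round in the socket until the roller axles run parallel to the long sides of the bracket's base plate, and let go. Never force it down, and leave the other things on the bench where they are.

Things in the scene. Friction and masses are not known exactly. Their poses are not given: they have to be found in the camera images.
- head: The loose steel roller head, 0.3 to 0.6 kg. Origin: centre of the underside of its round flange (60 mm across, 8 mm thick), z up. Under the flange is a 26 mm square spigot, sides along x and y, 30 mm long. Two rollers with axles along x stand side by side in y above the flange, tops 59 mm above the origin. It starts standing in the wooden block, flange on the block's top.
- head_cheeks (a point): Grasp point of the head, 30 mm above its origin, same axes. Two upright cheek plates flank the rollers: 36 mm over their outer faces along x, 84 mm wide in y, from 8 to 50 mm above the head's origin. Grip from above across both cheeks, closing along x, midway in y; fingertips stay above the flange's top.
- block: wooden storage block, fixed, 100 x 90 x 45 mm, with a loose 34 mm square hole right through, in which the head stands at the start; origin under its centre
- spare_block: smaller wooden block, fixed, 80 x 80 x 40 mm, that holds the U fork; origin under its centre
- bracket: The bench bracket, fixed: dark steel base plate 140 x 90 x 10 mm (140 along its x) carrying a round grey cup 84 mm across, with the socket in its top. Origin under its centre, z up. 40 N or more between the head and the bracket damages the socket.
- socket_rim (a point): Centre of the socket's mouth, in the plane of its steel rim, 48 mm above the bench; x along the base plate's long sides. The rim's hole is round, 40 mm across, 8 mm deep. With the spigot resting on the swivel below, not yet in its square hole, the head's flange is 22 mm above the rim; fully home the flange lies on the rim.
- swivel_top (a point): Centre of the top of the steel swivel, 8 mm below the rim; axes those of the bracket, NOT turning with the swivel. It has a 29 mm square hole, 28 mm deep. At the start the square stands turned anticlockwise (seen from above) from the plate's sides by 20 to 57 degrees, an angle that is not reported: feel for it.
- swivel_low (a point): Point on the socket's axis, 38 mm below the rim, on the floor 2 mm below the square hole; bracket's axes. The swivel turns stiffly (drag about 0.3 N m; it stays put under a light rub of 5 to 8 N, a hard one drags it round), between stops 23 degrees clockwise and 72 degrees anticlockwise of square to the plate. The head, once in, turns it along, with some 7 degrees of play either way.
- fork: the other rest: a loose one-piece U fork with a round 24 mm spigot, standing 75 mm high above its own small block; bystander
- jacks: loose steel jacks (long sprung tongs, 220 x 60 x 10 mm) lying on the bench, origin under the middle; bystander
- paddle: loose wooden paddle 260 x 80 x 12 mm lying flat; bystander
- bottle: loose clear glass bottle, 62 mm across, 190 mm high; bystander
- cup: loose white ceramic cup, 76 mm across, 90 mm high; bystander
- wrench: loose steel wrench, 200 mm long, lying flat; bystander
- tumbler: loose amber glass tumbler, 72 mm across, 100 mm high; bystander
Mind the look-alikes: they are no part of the job. Leave any blue look-alike of the bracket alone.

How it is judged:
On the way, in this order (a step that is already met when the one before it is completed fails the run):
1. the roller head is lifted out of its block (height (world z) of head above 0.085 m), for 0.1 s.
2. the head has dropped fully home in the socket, still swung out of line with the base plate (z of head in the frame of socket_rim between -0.004 and 0.003 m and horizontal distance between head and socket_rim below 0.004 m and angle between head's own z axis and vertical below 0.06 rad and angle between the x axis of head and the x axis of socket_rim, either way round above 0.14 rad), for 0.1 s.
At the end, for the whole second after the job is handed in: The head is fully home in the socket (flange within 3 mm of the rim, within 4 mm of its centre, upright within 0.06 rad), its roller axles parallel to the long sides of the bracket's base plate within 0.11 rad, at rest and released (z of head in the frame of socket_rim between -0.004 and 0.003 m and horizontal distance between head and socket_rim below 0.004 m and angle between head's own z axis and vertical below 0.06 rad and angle between the x axis of head and the x axis of socket_rim, either way round below 0.11 rad and linear speed of head below 0.01 m/s and angular speed of head below 0.1 rad/s); the robot touches nothing.
It fails at once if the head is pressed on the bracket with more than 40 N (contact force between head and bracket above 40 N).
It fails at once if one of the other loose things is moved more than 25 mm (distance of any of fork, jacks, paddle, bottle, cup, wrench, tumbler from where it was at the start of the episode above 0.025 m).
It also fails if it takes over 67 s, if anything falls off the work surface, if the arm or the gripper's body presses on something with over 40 N, if the wrist force passes 120 N, or if a joint passes its speed limit or range.

## Working session

There is one attempt and no reset: what is moved stays moved. The work goes in short steps, Python scripts to look and compute and a shell command to move; the robot and the scene stay as the last step left them, time stands still between calls to the robot, and variables do not carry over. Pictures are saved under pics/ and viewed, at most 10 in all, crops included, and the job is handed in when it is done.

```bash
mkdir -p pics; ls
cat > h.py <<'E'
import numpy as np, cv2, json
from workcell import monitor, optics
def cam(n):
    f=optics.grab_frame(n); h=f["frame"].shape[0]; fl=h/2/np.tan(np.radians(f["fovy"])/2)
    f["fl"]=fl; f["R"]=np.array(f["R"]); f["t"]=np.array(f["t"]); return f
def ray(f,u,v):
    d=np.array([(u-f["cx"])/f["fl"],(v-f["cy"])/f["fl"]]); s=d.copy()
    for _ in range(20): s=d/(1+f["k1"]*(s@s))
    o=-f["R"].T@f["t"]; w=f["R"].T@np.array([s[0],s[1],1]); return o,w/np.linalg.norm(w)
def atz(f,u,v,z):
    o,w=ray(f,u,v); return o+w*(z-o[2])/w[2]
def proj(f,X):
    c=f["R"]@np.array(X)+f["t"]; s=c[:2]/c[2]; s=s*(1+f["k1"]*(s@s)); return s*f["fl"]+[f["cx"],f["cy"]]
def tri(f,p,g,q):
    o1,w1=ray(f,*p);o2,w2=ray(g,*q)
    A=np.stack([w1,-w2],1); k=np.linalg.lstsq(A,o2-o1,rcond=None)[0]
    a=o1+w1*k[0]; b=o2+w2*k[1]; return (a+b)/2, np.linalg.norm(a-b)
E
python3 - <<'E'
from h import *
print(monitor.observe())
for n in ("top","side"):
    f=cam(n); cv2.imwrite(f"pics/{n}0.png",f["frame"]); print(n,f["fl"],f["cx"],f["cy"],f["k1"],-f["R"].T@f["t"],f["R"][2])
    for k in ("head","block","bracket","fork","spare_block","bottle","tumbler","cup"):
        for d in optics.masks_of(k,n)[:3]:
            ys,xs=np.nonzero(d["region"]); print(k,round(d["p"],2),d["rect"],xs.mean().round(1),ys.mean().round(1))
E
```

```text
pics
{'clock': 0.0, 'qpos': array([-1.21623022,  0.52205646, -0.03633444,  1.5999799 ,  0.0211977 ,
        1.02108692, -0.11278994]), 'qd': array([ 0.00098118,  0.00014736, -0.00161152, -0.00151975, -0.00084552,
        0.00096757,  0.00276412]), 'joint_efforts': array([ 1.65654248e-03, -9.27127934e+01,  1.98055789e+00, -3.69914639e+01,
        1.77484425e-02,  8.54061625e-03, -2.55132875e-05]), 'position': array([0.25746155, 0.56915039, 0.23070926]), 'tool_rot': array([-3.14044938e+00,  7.51985047e-05,  2.71683106e+00]), 'force': array([-0.79151431, -0.08619103,  0.01036398]), 'moment': array([ 0.03795859, -0.04778878, -0.00870587]), 'finger_force': 0.0, 'grip_width': 0.08521117886405748}
top 597.9102233253667 317.0357220166182 244.39783735227547 -0.20022348919191385 [0.37778691 0.00534941 1.54652901] [ 0.08912286 -0.00622147 -0.99600121]
head 0.77 [213.6, 234.7, 38.4, 25.7] 232.8 246.3
block 0.86 [212.8, 221.6, 44.9, 51.0] 237.0 247.7
bracket 0.8 [374.7, 306.6, 35.4, 60.1] 388.7 336.4
bracket 0.65 [427.8, 156.5, 38.3, 55.5] 446.0 185.6
bracket 0.63 [367.3, 225.9, 47.2, 59.2] 388.4
[... 797 characters left out ...]
6.6, 67.5, 62.7] 458.5 334.9
bracket 0.8 [212.6, 326.5, 82.4, 58.7] 250.8 351.0
bracket 0.77 [304.3, 293.4, 74.6, 55.9] 339.9 318.7
fork 0.78 [376.2, 198.4, 18.9, 44.1] 387.2 223.8
fork 0.36 [303.9, 290.9, 73.7, 56.4] 339.3 318.4
spare_block 0.98 [366.2, 224.8, 44.6, 35.9] 385.5 242.5
spare_block 0.39 [244.7, 259.5, 89.2, 38.3] 286.2 276.9
spare_block 0.26 [247.3, 199.7, 47.8, 38.0] 272.4 221.0
bottle 0.87 [397.2, 306.6, 39.7, 92.8] 417.4 356.4
bottle 0.28 [232.8, 392.8, 135.3, 87.2] 313.7 435.9
tumbler 0.79 [312.2, 165.5, 31.5, 46.0] 327.3 186.7
tumbler 0.71 [375.2, 202.2, 20.5, 39.0] 386.9 224.9
cup 0.83 [254.3, 146.6, 28.0, 35.3] 267.8 162.9
cup 0.74 [314.1, 165.9, 27.2, 41.1] 326.8 186.5
```

Run:
```python
import cv2
t=cv2.imread('pics/top0.png');s=cv2.imread('pics/side0.png')
cv2.imwrite('pics/t1.png',cv2.resize(t[130:400,100:500],None,fx=2,fy=2,interpolation=cv2.INTER_CUBIC))
cv2.imwrite('pics/s1.png',cv2.resize(s[130:430,180:530],None,fx=2,fy=2,interpolation=cv2.INTER_CUBIC))
```

```text
(no output)
```

View pics/t1.png

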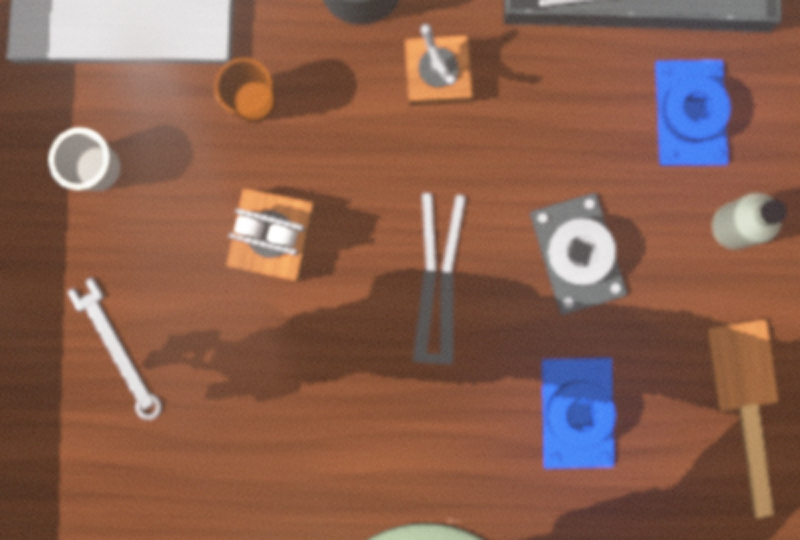

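View pics/s1.png

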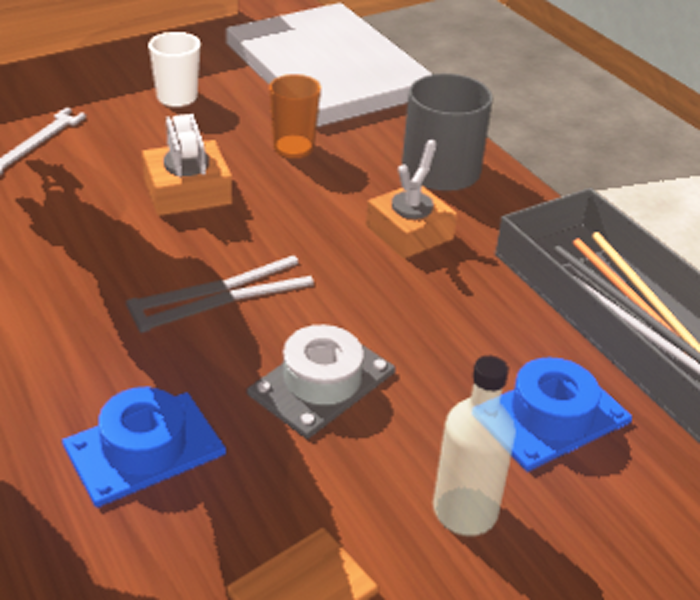

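The top view shows the head in its block at about px (233,246). The grey bracket is at (390,256), turned about 15°, and the blue look-alikes are at (446,185) and (389,336). Next I fit these numerically.

```bash
cat > fit.py <<'E'
from h import *
from scipy.optimize import minimize
fs={n:cam(n) for n in ("top","side")}
ring={}
for n,(x0,y0,x1,y1) in dict(top=(360,220,420,292),side=(312,285,372,345)).items():
    im=fs[n]["frame"]; c=im[y0:y1,x0:x1].astype(int)
    g=c.mean(2); sat=c.max(2)-c.min(2)
    m=((g>150 if n=="top" else g>165)&(sat<40)).astype(np.uint8)
    cs,_=cv2.findContours(m,cv2.RETR_EXTERNAL,cv2.CHAIN_APPROX_NONE); k=max(cs,key=cv2.contourArea)
    e=cv2.fitEllipse(cv2.convexHull(k)); p=np.array(e[0])+[x0,y0]; ring[n]=p
    print(n,"ring",p,e[1],atz(fs[n],*p,0.048))
print("rim tri",tri(fs["top"],ring["top"],fs["side"],ring["side"]))
f=fs["top"]
for cn in ([(531,212),(597,194),(628,295),(563,312)],):
    P=np.array([atz(f,100+x/2,130+y/2,0.01)[:2] for x,y in cn]); print("plate",P, P.mean(0),np.linalg.norm(np.diff(P,axis=0),axis=1))
    d=(P[0]-P[3]+P[1]-P[2]); print("plate yaw",np.degrees(np.arctan2(d[1],d[0])))
P=np.array([atz(f,100+x/2,130+y/2,0.045)[:2] for x,y in [(244,189),(313,203),(297,280),(227,265)]]);print("block",P.mean(0),np.linalg.norm(np.diff(P,axis=0),axis=1))
d=(P[0]-P[3]+P[1]-P[2]);print(np.degrees(np.arctan2(d[1],d[0])))
P=np.array([atz(f,100+x/2,130+y/2,0.095)[:2] for x,y in [(236,209),(303,224),(297,252),(230,238)]]);print("head",P,P.mean(0),np.linalg.norm(np.diff(P,axis=0),axis=1))
d=(P[0]-P[1]+P[3]-P[2]);print("head y dir",np.degrees(np.arctan2(d[1],d[0])))
def crop(n,c,r,s=None):
    im=fs[n]["frame"]; x,y=map(int,c); return cv2.resize(im[y-r:y+r,x-r:x+r],(400,300) if s is None else s,interpolation=cv2.INTER_CUBIC)
def crop2(n,c,w=40,h=30):
    x,y=map(int,c); return cv2.resize(fs[n]["frame"][y-h:y+h,x-w:x+w],(400,300),interpolation=cv2.INTER_CUBIC)
cv2.imwrite("pics/m1.png",np.vstack([np.hstack([crop2("top",(233,246)),crop2("top",(390,256),48,36)]),np.hstack([crop2("side",(273,205)),crop2("side",(340,318),48,36)])]))
E
python3 fit.py
```

```text
top ring [390.16682434 255.4743576 ] (33.88447570800781, 34.355308532714844) [ 0.48697523 -0.18890939  0.048     ]
side ring [340.89547729 306.66073608] (28.643632888793945, 40.24245834350586) [ 0.48563102 -0.19129107  0.048     ]
rim tri (array([ 0.48705511, -0.18917448,  0.04560481]), np.float64(0.0002084145066051756))
plate [[ 0.53923741 -0.1293286 ]
 [ 0.56429342 -0.21527474]
 [ 0.43362049 -0.25637416]
 [ 0.41057555 -0.17197365]] [ 0.48693172 -0.19323779] [0.08952398 0.13698386 0.08749008]
plate yaw 17.89631964444674
block [0.50182879 0.20298858] [0.08999396 0.09937814 0.09106773]
-10.613380821152017
head [[0.52789039 0.23945468]
 [0.51082024 0.15640707]
 [0.47643113 0.16286544]
 [0.49210888 0.24574705]] [0.50181266 0.20111856] [0.08478382 0.0349903  0.08435136]
head y dir 78.8355433577435
```

View pics/m1.png

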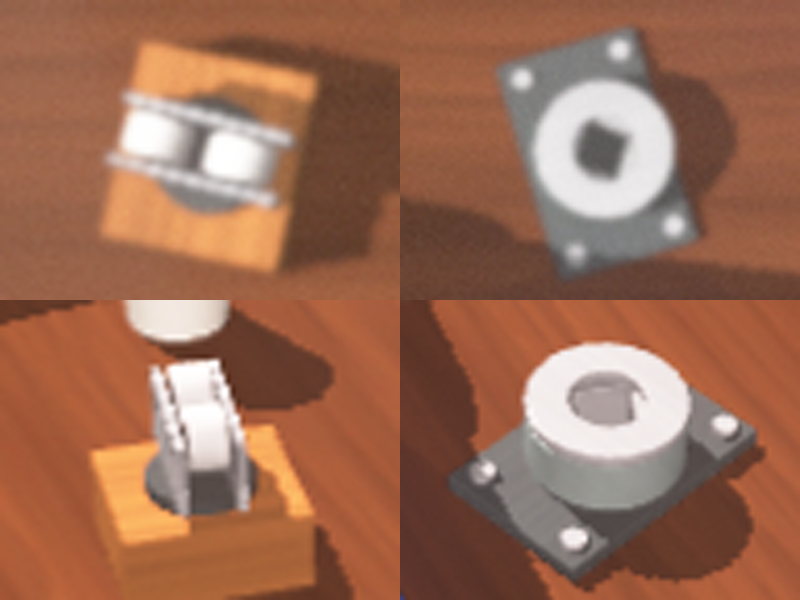

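Mosaic check: the cheeks, block and dark plate agree with the sizes given, and the rim height triangulates to 46 mm against 48. The square hole in the top view (mosaic corners about (597,118), (575,153), (622,180)) suggests the swivel stands roughly 42° anticlockwise. That makes the head's insertion yaw about 59°, turned clockwise afterwards. Now I move.

```bash
cat > d.py <<'E'
import sys; from h import *
from scipy.spatial.transform import Rotation as Ro
def show(x=None,y=None,z=None,yaw=None):
    s=monitor.observe(); p=np.array(s["position"]); R=Ro.from_euler("xyz",s["tool_rot"])
    e=np.degrees(s["tool_rot"]); 
    print("t%.2f"%s["clock"],"p",p.round(4),"rpy",e.round(2),"F",np.round(s["force"],1),"M",np.round(s["moment"],2),"w%.4f f%.0f"%(s["grip_width"],s["finger_force"]),"q7 %.2f"%s["qpos"][6])
    if x is not None:
        T=Ro.from_euler("xyz",[np.pi,0,np.radians(yaw)])
        print("d cm (tool)",(R.inv().apply(np.array([x,y,z])-p)*100).round(2),"w",(R.inv()*T).as_rotvec().round(3), "d cm after turn",(T.inv().apply(np.array([x,y,z])-p)*100).round(2))
if __name__=="__main__": show(*map(float,sys.argv[1:]))
E
python3 -m handwheel '[{"dx":-4.67,"dy":-2.92,"dz":0.6,"claw":100},{"dx":-4.67,"dy":-2.92,"dz":0.6},{"dx":-4.67,"dy":-2.92,"dz":0.6},{"dx":-4.67,"dy":-2.92,"dz":0.6},{"dx":-4.67,"dy":-2.92,"dz":0.6},{"dx":-4.67,"dy":-2.92,"dz":0.6},{"dx":-4.67,"dy":-2.92,"dz":0.6},{"dx":-4.67,"dy":-2.92,"dz":0.6}]' 80
python3 -m handwheel '[{"wz":0.168},{"wz":0.168},{"wz":0.168},{"wz":0.168},{"wz":0.168},{"wz":0.168},{"wz":0.168},{"wz":0.168}]'
python3 d.py 0.502 0.202 0.15 78.8
```

```text
t1.00 p [0.2576 0.5694 0.2313] rpy [-180.      0.    155.65] F [ 0.2 -0.6  0.8] M [ 0.02 -0.04 -0.05] w0.0853 f0 q7 -0.11
d cm (tool) [-37.41 -23.4    8.13] w [-0.     0.     1.341] d cm after turn [-31.3   31.11   8.13]schema error: expected keys dx, dy, dz, wx, wy, wz, claw
schema error: expected keys dx, dy, dz, wx, wy, wz, claw
```

```bash
python3 -m handwheel '[{"dx":-4.67,"dy":-2.92,"dz":0.6,"wx":0,"wy":0,"wz":0,"claw":100},{"dx":-4.67,"dy":-2.92,"dz":0.6,"wx":0,"wy":0,"wz":0,"claw":100},{"dx":-4.67,"dy":-2.92,"dz":0.6,"wx":0,"wy":0,"wz":0,"claw":100},{"dx":-4.67,"dy":-2.92,"dz":0.6,"wx":0,"wy":0,"wz":0,"claw":100},{"dx":-4.67,"dy":-2.92,"dz":0.6,"wx":0,"wy":0,"wz":0,"claw":100},{"dx":-4.67,"dy":-2.92,"dz":0.6,"wx":0,"wy":0,"wz":0,"claw":100},{"dx":-4.67,"dy":-2.92,"dz":0.6,"wx":0,"wy":0,"wz":0,"claw":100},{"dx":-4.67,"dy":-2.92,"dz":0.6,"wx":0,"wy":0,"wz":0,"claw":100}]' 80
python3 -m handwheel '[{"dx":0,"dy":0,"dz":0,"wx":0,"wy":0,"wz":0.168,"claw":100},{"dx":0,"dy":0,"dz":0,"wx":0,"wy":0,"wz":0.168,"claw":100},{"dx":0,"dy":0,"dz":0,"wx":0,"wy":0,"wz":0.168,"claw":100},{"dx":0,"dy":0,"dz":0,"wx":0,"wy":0,"wz":0.168,"claw":100},{"dx":0,"dy":0,"dz":0,"wx":0,"wy":0,"wz":0.168,"claw":100},{"dx":0,"dy":0,"dz":0,"wx":0,"wy":0,"wz":0.168,"claw":100},{"dx":0,"dy":0,"dz":0,"wx":0,"wy":0,"wz":0.168,"claw":100},{"dx":0,"dy":0,"dz":0,"wx":0,"wy":0,"wz":0.168,"claw":100}]'
python3 d.py 0.502 0.202 0.15 78.8
```

```text
clock: 2.0
position: [0.5026, 0.2011, 0.1833]
tool_rot: [3.141, 0.0, 2.717]
force: [1.4, 1.2, 0.1]
grip_width: 0.0855
finger_force: 0.0
clock: 3.0
position: [0.5017, 0.2027, 0.1834]
tool_rot: [3.141, -0.0, 1.367]
force: [0.5, 0.1, 0.3]
grip_width: 0.0855
finger_force: 0.0
t3.00 p [0.5017 0.2027 0.1834] rpy [ 1.7999e+02 -1.0000e-02  7.8340e+01] F [0.5 0.1 0.3] M [-0.01  0.04 -0.03] w0.0855 f0 q7 -0.47
d cm (tool) [-0.06  0.04  3.34] w [ 0.    -0.    -0.008] d cm after turn [-0.06  0.04  3.34]
```

```bash
python3 -m handwheel '[{"dx":-0.06,"dy":0.04,"dz":3.1,"wx":0,"wy":0,"wz":-0.008,"claw":100},{"dx":0,"dy":0,"dz":3.1,"wx":0,"wy":0,"wz":0,"claw":100},{"dx":0,"dy":0,"dz":3.1,"wx":0,"wy":0,"wz":0,"claw":100},{"dx":0,"dy":0,"dz":2.0,"wx":0,"wy":0,"wz":0,"claw":100},{"dx":0,"dy":0,"dz":1.0,"wx":0,"wy":0,"wz":0,"claw":100},{"dx":0,"dy":0,"dz":0,"wx":0,"wy":0,"wz":0,"claw":100}]' 80
python3 -m handwheel '[{"dx":0,"dy":0,"dz":0,"wx":0,"wy":0,"wz":0,"claw":10},{"dx":0,"dy":0,"dz":0,"wx":0,"wy":0,"wz":0,"claw":10},{"dx":0,"dy":0,"dz":0,"wx":0,"wy":0,"wz":0,"claw":10},{"dx":0,"dy":0,"dz":0,"wx":0,"wy":0,"wz":0,"claw":10},{"dx":0,"dy":0,"dz":0,"wx":0,"wy":0,"wz":0,"claw":10},{"dx":0,"dy":0,"dz":0,"wx":0,"wy":0,"wz":0,"claw":10}]' 80
python3 d.py 0.502 0.202 0.06 78.8
```

```text
clock: 3.75
position: [0.5019, 0.2019, 0.0602]
tool_rot: [-3.141, 0.0, 1.381]
force: [0.1, -0.1, -0.2]
grip_width: 0.0854
finger_force: 0.0
clock: 4.5
position: [0.502, 0.2022, 0.0611]
tool_rot: [3.142, -0.001, 1.381]
force: [-4.7, 0.6, 14.7]
grip_width: 0.0352
finger_force: 79.4
t4.50 p [0.502  0.2022 0.0611] rpy [ 1.80e+02 -4.00e-02  7.91e+01] F [-4.7  0.6 14.7] M [-0.09  1.04 -0.15] w0.0352 f79 q7 -0.38
d cm (tool) [-0.02  0.01  0.11] w [ 0.    -0.001  0.005] d cm after turn [-0.02  0.01  0.11]
```

```bash
python3 -m handwheel '[{"dx":0,"dy":0,"dz":0,"wx":0,"wy":0,"wz":0,"claw":55},{"dx":0,"dy":0,"dz":-0.4,"wx":0,"wy":0,"wz":0,"claw":55},{"dx":0,"dy":0,"dz":0,"wx":0,"wy":0,"wz":0,"claw":10},{"dx":0,"dy":0,"dz":0,"wx":0,"wy":0,"wz":0,"claw":10},{"dx":0,"dy":0,"dz":0,"wx":0,"wy":0,"wz":0,"claw":10},{"dx":0,"dy":0,"dz":0,"wx":0,"wy":0,"wz":0,"claw":10}]' 80
python3 d.py 0.502 0.202 0.06 78.8
python3 -m handwheel '[{"dx":0,"dy":0,"dz":-2,"wx":0,"wy":0,"wz":0,"claw":10},{"dx":0,"dy":0,"dz":-3,"wx":0,"wy":0,"wz":0,"claw":10},{"dx":0,"dy":0,"dz":-3,"wx":0,"wy":0,"wz":0,"claw":10},{"dx":0,"dy":0,"dz":0,"wx":0,"wy":0,"wz":0,"claw":10}]'
python3 d.py 0.487 -0.189 0.155 129
```

```text
clock: 5.25
position: [0.5021, 0.2021, 0.0651]
tool_rot: [3.141, -0.001, 1.38]
force: [-4.2, 0.0, 17.0]
grip_width: 0.035
finger_force: 78.8
t5.25 p [0.5021 0.2021 0.0651] rpy [ 1.7999e+02 -4.0000e-02  7.9090e+01] F [-4.2  0.  17. ] M [-0.28  1.09 -0.24] w0.0350 f79 q7 -0.38
d cm (tool) [-0.01 -0.01  0.51] w [ 0.    -0.001  0.005] d cm after turn [-0.01 -0.01  0.51]
clock: 5.75
position: [0.5027, 0.2023, 0.1456]
tool_rot: [3.14, -0.002, 1.381]
force: [-1.3, -0.1, -5.8]
grip_width: 0.0349
finger_force: 81.7
t5.75 p [0.5027 0.2023 0.1456] rpy [ 1.7988e+02 -1.0000e-01  7.9120e+01] F [-1.3 -0.1 -5.8] M [ 0.02  0.   -0.04] w0.0349 f82 q7 -0.43
d cm (tool) [-38.72   5.85  -1.  ] w [ 0.003 -0.001 -0.871] d cm after turn [-29.43 -25.84  -0.94]
```

```bash
python3 -m handwheel '[{"dx":-4.84,"dy":0.73,"dz":0,"wx":0,"wy":0,"wz":0,"claw":10},{"dx":-4.84,"dy":0.73,"dz":0,"wx":0,"wy":0,"wz":0,"claw":10},{"dx":-4.84,"dy":0.73,"dz":0,"wx":0,"wy":0,"wz":0,"claw":10},{"dx":-4.84,"dy":0.73,"dz":0,"wx":0,"wy":0,"wz":0,"claw":10},{"dx":-4.84,"dy":0.73,"dz":0,"wx":0,"wy":0,"wz":0,"claw":10},{"dx":-4.84,"dy":0.73,"dz":0,"wx":0,"wy":0,"wz":0,"claw":10},{"dx":-4.84,"dy":0.73,"dz":0,"wx":0,"wy":0,"wz":0,"claw":10},{"dx":-4.84,"dy":0.73,"dz":0,"wx":0,"wy":0,"wz":0,"claw":10}]'
python3 -m handwheel '[{"dx":0,"dy":0,"dz":0.5,"wx":0,"wy":0,"wz":-0.1525,"claw":10},{"dx":0,"dy":0,"dz":0.5,"wx":0,"wy":0,"wz":-0.1525,"claw":10},{"dx":0,"dy":0,"dz":0.5,"wx":0,"wy":0,"wz":-0.1525,"claw":10},{"dx":0,"dy":0,"dz":0,"wx":0,"wy":0,"wz":-0.1525,"claw":10},{"dx":0,"dy":0,"dz":0,"wx":0,"wy":0,"wz":-0.1525,"claw":10},{"dx":0,"dy":0,"dz":0,"wx":0,"wy":0,"wz":-0.1525,"claw":10},{"dx":0,"dy":0,"dz":0,"wx":0,"wy":0,"wz":-0.1525,"claw":10},{"dx":0,"dy":0,"dz":0,"wx":0,"wy":0,"wz":-0.1525,"claw":10}]'
python3 d.py 0.487 -0.189 0.115 149
python3 - <<'E'
from h import *
a=cam("side");b=cam("top")
c=lambda f,x,y,w,h:cv2.resize(f["frame"][y-h:y+h,x-w:x+w],(400,600),interpolation=cv2.INTER_CUBIC)
cv2.imwrite("pics/m2.png",np.hstack([c(a,342,290,40,60),c(b,390,250,40,60)]))
s=monitor.observe(); p=np.array(s["position"]); ya=s["tool_rot"][2]-np.pi/2
for dz,nm in ((-.0201,"flange c"),(-.0501,"spigot bottom")):
    print(nm,proj(a,p+[0,0,dz]))
print("corners",[((proj(a,p+[.013*(i*np.cos(ya)-j*np.sin(ya)),.013*(i*np.sin(ya)+j*np.cos(ya)),-.0501])-[302,230])*5).round(0) for i,j in((1,1),(1,-1),(-1,-1),(-1,1))])
E
```

```text
clock: 6.75
position: [0.4854, -0.1906, 0.1429]
tool_rot: [-3.14, -0.0, 1.381]
force: [0.8, -0.3, -5.5]
grip_width: 0.035
finger_force: 81.3
clock: 7.75
position: [0.4855, -0.1889, 0.1278]
tool_rot: [3.142, -0.002, 2.606]
force: [-0.9, -0.6, -5.2]
grip_width: 0.0352
finger_force: 81.6
t7.75 p [ 0.4855 -0.1889  0.1278] rpy [ 1.8000e+02 -1.2000e-01  1.4931e+02] F [-0.9 -0.6 -5.2] M [ 0.01 -0.01 -0.01] w0.0352 f82 q7 1.30
d cm (tool) [-0.14  0.07  1.28] w [ 0.    -0.002  0.005] d cm after turn [-0.14  0.07  1.28]
flange c [341.51421966 284.51758554]
spigot bottom [340.89986201 295.45032245]
corners [array([164., 305.]), array([226., 308.]), array([225., 350.]), array([162., 347.])]
```

View pics/m2.png

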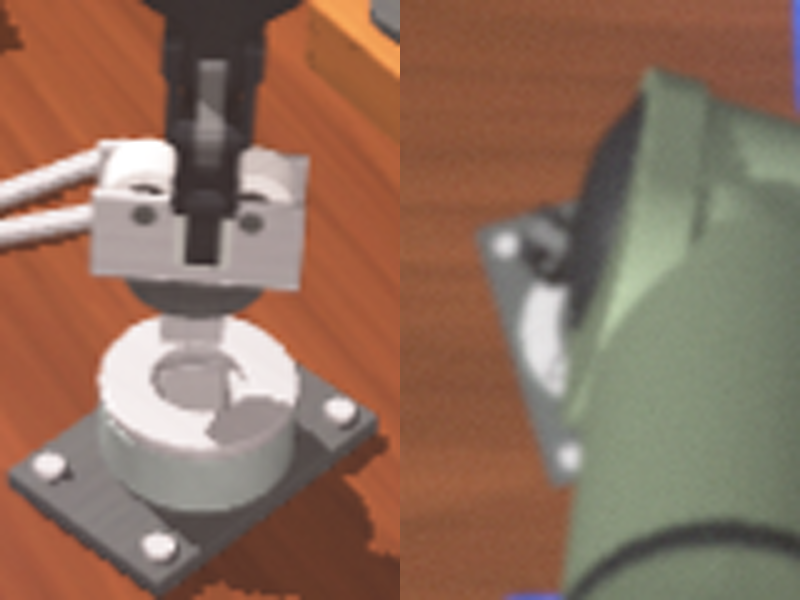

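The side crop shows the spigot's front bottom edge at (162–222, 342), within about 1 px of where it is predicted. The head sits about 1 mm toward image left of the fingers, so I correct that and lower gently.

```bash
python3 -m handwheel '[{"dx":-0.19,"dy":0.04,"dz":1.2,"wx":0,"wy":0.002,"wz":0,"claw":10},{"dx":0,"dy":0,"dz":1.1,"wx":0,"wy":0,"wz":0,"claw":10},{"dx":0,"dy":0,"dz":0.2,"wx":0,"wy":0,"wz":0,"claw":10},{"dx":0,"dy":0,"dz":0.2,"wx":0,"wy":0,"wz":0,"claw":10},{"dx":0,"dy":0,"dz":0.1,"wx":0,"wy":0,"wz":0,"claw":10}]'
python3 d.py
python3 -m handwheel '[{"dx":0,"dy":0,"dz":0.15,"wx":0,"wy":0,"wz":0,"claw":10},{"dx":0,"dy":0,"dz":0.1,"wx":0,"wy":0,"wz":0,"claw":10}]'
python3 d.py
```

```text
clock: 8.48
position: [0.4881, -0.1899, 0.1014]
tool_rot: [3.142, -0.002, 2.601]
force: [0.1, -0.2, -5.6]
grip_width: 0.035
finger_force: 81.3
t8.47 p [ 0.4881 -0.1899  0.1014] rpy [ 1.80e+02 -1.00e-01  1.49e+02] F [ 0.1 -0.2 -5.6] M [-0.04 -0.02  0.  ] w0.0350 f81 q7 1.29
clock: 8.72
position: [0.4881, -0.19, 0.0989]
tool_rot: [3.142, -0.002, 2.601]
force: [-0.6, 0.1, -5.1]
grip_width: 0.0348
finger_force: 81.3
t8.72 p [ 0.4881 -0.19    0.0989] rpy [ 1.8000e+02 -1.0000e-01  1.4901e+02] F [-0.6  0.1 -5.1] M [-0.01 -0.05  0.02] w0.0348 f81 q7 1.29
```

```bash
python3 -m handwheel '[{"dx":0.09,"dy":0,"dz":0.1,"wx":0,"wy":0,"wz":0,"claw":10},{"dx":0,"dy":0,"dz":0.1,"wx":0,"wy":0,"wz":0,"claw":10}]'
python3 d.py
python3 -m handwheel '[{"dx":0,"dy":0,"dz":0.1,"wx":0,"wy":0,"wz":0,"claw":10},{"dx":0,"dy":0,"dz":0.1,"wx":0,"wy":0,"wz":0,"claw":10}]'
python3 d.py
```

```text
clock: 8.98
position: [0.4872, -0.1895, 0.0968]
tool_rot: [-3.142, -0.002, 2.601]
force: [-0.7, -0.4, -5.2]
grip_width: 0.0351
finger_force: 81.3
t8.97 p [ 0.4872 -0.1895  0.0968] rpy [-1.8000e+02 -1.1000e-01  1.4901e+02] F [-0.7 -0.4 -5.2] M [-0.02 -0.04 -0.04] w0.0351 f81 q7 1.29
clock: 9.22
position: [0.4873, -0.1895, 0.0948]
tool_rot: [-3.142, -0.002, 2.601]
force: [0.5, -0.8, -5.4]
grip_width: 0.0346
finger_force: 81.3
t9.22 p [ 0.4873 -0.1895  0.0948] rpy [-1.8000e+02 -1.1000e-01  1.4901e+02] F [ 0.5 -0.8 -5.4] M [-0.19 -0.04 -0.  ] w0.0346 f81 q7 1.29
```

Below the rim plane (0.098) without contact, so it is entering the rim hole. I carry on.

```bash
for i in 1 ; do python3 -m handwheel '[{"dx":0,"dy":0,"dz":0.1,"wx":0,"wy":0,"wz":0,"claw":10},{"dx":0,"dy":0,"dz":0.1,"wx":0,"wy":0,"wz":0,"claw":10}]'|head -4;done
python3 -m handwheel '[{"dx":0,"dy":0,"dz":0.1,"wx":0,"wy":0,"wz":0,"claw":10},{"dx":0,"dy":0,"dz":0.1,"wx":0,"wy":0,"wz":0,"claw":10}]'
python3 d.py
```

```text
clock: 9.48
position: [0.4873, -0.1895, 0.0928]
tool_rot: [-3.142, -0.002, 2.601]
force: [0.3, -1.2, -4.9]
clock: 9.72
position: [0.4872, -0.1895, 0.0908]
tool_rot: [-3.142, -0.002, 2.601]
force: [0.3, -1.5, -5.0]
grip_width: 0.0351
finger_force: 81.3
t9.72 p [ 0.4872 -0.1895  0.0908] rpy [-1.8000e+02 -1.1000e-01  1.4901e+02] F [ 0.3 -1.5 -5. ] M [-0.26 -0.13  0.01] w0.0351 f81 q7 1.29
```

```bash
python3 -m handwheel '[{"dx":-0.02,"dy":-0.034,"dz":0.1,"wx":0,"wy":0,"wz":0,"claw":10},{"dx":0,"dy":0,"dz":0.05,"wx":0,"wy":0,"wz":0,"claw":10}]'
python3 d.py
python3 -m handwheel '[{"dx":0,"dy":0,"dz":0.1,"wx":0,"wy":0,"wz":0,"claw":10}]'
python3 d.py
```

```text
clock: 9.98
position: [0.4876, -0.1899, 0.0897]
tool_rot: [3.141, -0.001, 2.601]
force: [-0.6, 1.4, 10.8]
grip_width: 0.0349
finger_force: 83.3
t9.97 p [ 0.4876 -0.1899  0.0897] rpy [ 1.7998e+02 -8.0000e-02  1.4901e+02] F [-0.6  1.4 10.8] M [0.31 0.5  0.02] w0.0349 f83 q7 1.29
clock: 10.1
position: [0.488, -0.19, 0.0893]
tool_rot: [3.141, -0.0, 2.601]
force: [-3.7, 0.8, 25.8]
grip_width: 0.0351
finger_force: 85.2
t10.10 p [ 0.488  -0.19    0.0893] rpy [ 1.7997e+02 -2.0000e-02  1.4901e+02] F [-3.7  0.8 25.8] M [0.5  1.07 0.04] w0.0351 f85 q7 1.29
```

```bash
python3 -m handwheel '[{"dx":0.04,"dy":0,"dz":-0.16,"wx":0,"wy":0,"wz":0,"claw":10}]' | head -4
python3 d.py
python3 - <<'E'
import cv2,numpy as np
t=cv2.imread('pics/top0.png');s=cv2.imread('pics/side0.png')
a=cv2.resize(t[242:270,376:404],(560,560),interpolation=cv2.INTER_CUBIC)
b=cv2.resize(s[292:322,322:360],(240,560)[::1] if 0 else (240,190),interpolation=cv2.INTER_CUBIC)
p=np.zeros((560,800,3),np.uint8);p[:,:560]=a;p[:190,560:]=b
p=np.clip(((p/255.)**0.6)*255,0,255).astype(np.uint8)
cv2.imwrite('pics/q.png',p)
E
```

```text
clock: 10.22
position: [0.4871, -0.1896, 0.0902]
tool_rot: [3.141, -0.002, 2.601]
force: [0.8, -1.6, -4.9]
t10.22 p [ 0.4871 -0.1896  0.0902] rpy [ 1.7999e+02 -9.0000e-02  1.4901e+02] F [ 0.8 -1.6 -4.9] M [-0.18 -0.16 -0.  ] w0.0351 f81 q7 1.29
```

View pics/q.png

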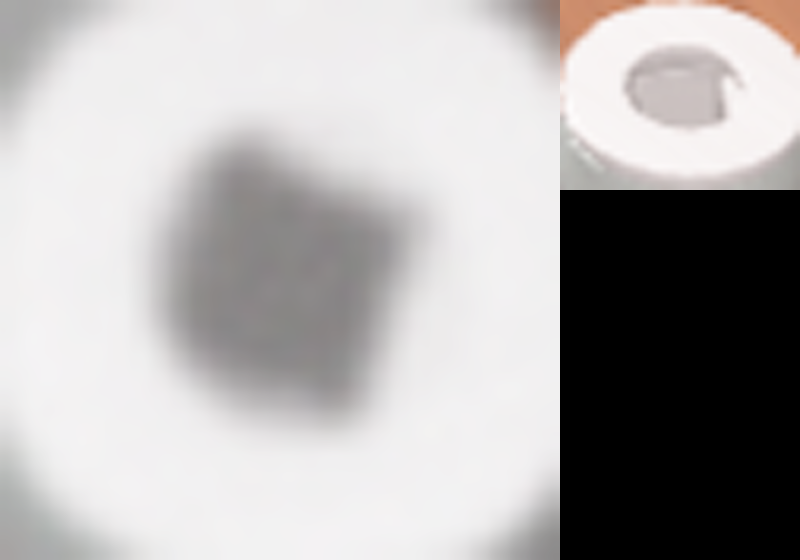

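The enlarged hole shows true corners at (415,205) and (355,415). The left arc is only the rim's shadow. That puts the square at about 71° world (54° off the plate), so I turn the head +12° and lower lightly.

```bash
python3 -m handwheel '[{"dx":-0.01,"dy":-0.02,"dz":-0.03,"wx":0,"wy":0,"wz":-0.105,"claw":10},{"dx":0,"dy":0,"dz":0,"wx":0,"wy":0,"wz":-0.105,"claw":10},{"dx":0,"dy":0,"dz":0.05,"wx":0,"wy":0,"wz":0,"claw":10}]' | head -4
python3 d.py 0.4873 -0.1897 0.089 161
python3 -m handwheel '[{"dx":0,"dy":0,"dz":0.07,"wx":0,"wy":0,"wz":0,"claw":10}]' | head -4
python3 d.py 0.4873 -0.1897 0.089 161
```

```text
clock: 10.6
position: [0.4869, -0.1899, 0.0898]
tool_rot: [3.141, -0.002, 2.81]
force: [-1.5, -0.7, 4.7]
t10.60 p [ 0.4869 -0.1899  0.0898] rpy [ 1.7996e+02 -1.0000e-01  1.6100e+02] F [-1.5 -0.7  4.7] M [ 0.11  0.31 -0.  ] w0.0346 f82 q7 1.45
d cm (tool) [-0.03  0.03  0.08] w [ 0.001 -0.002  0.   ] d cm after turn [-0.03  0.03  0.08]
clock: 10.72
position: [0.4871, -0.19, 0.0895]
tool_rot: [3.141, -0.001, 2.808]
force: [-1.8, 1.2, 13.6]
t10.72 p [ 0.4871 -0.19    0.0895] rpy [ 1.7997e+02 -7.0000e-02  1.6087e+02] F [-1.8  1.2 13.6] M [0.23 0.65 0.04] w0.0349 f84 q7 1.45
d cm (tool) [-0.    0.04  0.05] w [ 0.    -0.001 -0.002] d cm after turn [-0.    0.04  0.05]
```

```bash
python3 -m handwheel '[{"dx":-0.05,"dy":0.02,"dz":-0.06,"wx":0,"wy":0,"wz":0,"claw":10}]' | head -4
python3 d.py
python3 -m handwheel '[{"dx":0,"dy":0,"dz":0,"wx":0,"wy":0,"wz":-0.05,"claw":10},{"dx":0,"dy":0,"dz":0,"wx":0,"wy":0,"wz":-0.04,"claw":10}]' | head -4
python3 d.py
```

```text
clock: 10.85
position: [0.4872, -0.1899, 0.0898]
tool_rot: [3.141, -0.002, 2.808]
force: [-2.4, -0.0, 0.2]
t10.85 p [ 0.4872 -0.1899  0.0898] rpy [ 1.7999e+02 -1.3000e-01  1.6088e+02] F [-2.4 -0.   0.2] M [-0.08  0.83  0.01] w0.0351 f82 q7 1.45
clock: 11.1
position: [0.4875, -0.1894, 0.0897]
tool_rot: [3.141, -0.002, 2.901]
force: [0.9, 4.0, 0.4]
t11.10 p [ 0.4875 -0.1894  0.0897] rpy [ 1.7994e+02 -1.1000e-01  1.6621e+02] F [0.9 4.  0.4] M [ 1.14 -0.02 -0.13] w0.0345 f82 q7 1.52
```

```bash
python3 -m handwheel '[{"dx":0.01,"dy":0.02,"dz":0,"wx":0,"wy":0,"wz":0.04,"claw":10},{"dx":0,"dy":0,"dz":0,"wx":0,"wy":0,"wz":0.04,"claw":10}]' | head -4
python3 d.py
python3 -m handwheel '[{"dx":0,"dy":0,"dz":0,"wx":0,"wy":0,"wz":0.04,"claw":10},{"dx":0,"dy":0,"dz":0,"wx":0,"wy":0,"wz":0.04,"claw":10}]' | head -4
python3 d.py
```

```text
clock: 11.35
position: [0.4874, -0.19, 0.0895]
tool_rot: [3.141, -0.002, 2.816]
force: [1.2, -1.8, -5.6]
t11.35 p [ 0.4874 -0.19    0.0895] rpy [ 1.7999e+02 -9.0000e-02  1.6136e+02] F [ 1.2 -1.8 -5.6] M [-0.48 -0.38  0.  ] w0.0348 f81 q7 1.46
clock: 11.6
position: [0.4873, -0.1897, 0.0896]
tool_rot: [3.141, -0.002, 2.737]
force: [-2.8, 1.7, 3.8]
t11.60 p [ 0.4873 -0.1897  0.0896] rpy [ 1.7999e+02 -1.2000e-01  1.5684e+02] F [-2.8  1.7  3.8] M [ 0.54  0.99 -0.15] w0.0352 f83 q7 1.40
```

At tool yaw 161.4 the contact vanished, so the hole is there. I go back to it and lower.

```bash
python3 -m handwheel '[{"dx":0,"dy":0,"dz":-0.05,"wx":0,"wy":0,"wz":-0.04,"claw":10},{"dx":0,"dy":0,"dz":0,"wx":0,"wy":0,"wz":-0.045,"claw":10},{"dx":0,"dy":0,"dz":0.05,"wx":0,"wy":0,"wz":0,"claw":10}]' | head -4
python3 d.py
python3 -m handwheel '[{"dx":0,"dy":0,"dz":0.06,"wx":0,"wy":0,"wz":0,"claw":10}]' | head -4
python3 d.py
```

```text
clock: 11.98
position: [0.4874, -0.1896, 0.0897]
tool_rot: [3.141, -0.002, 2.827]
force: [-0.1, 1.3, 1.7]
t11.97 p [ 0.4874 -0.1896  0.0897] rpy [ 1.7996e+02 -1.0000e-01  1.6199e+02] F [-0.1  1.3  1.7] M [ 0.36  0.14 -0.05] w0.0344 f82 q7 1.47
clock: 12.1
position: [0.4875, -0.1897, 0.089]
tool_rot: [3.141, -0.002, 2.826]
force: [1.8, -0.6, -4.9]
t12.10 p [ 0.4875 -0.1897  0.089 ] rpy [ 1.7997e+02 -9.0000e-02  1.6189e+02] F [ 1.8 -0.6 -4.9] M [-0.11 -0.37 -0.  ] w0.0351 f81 q7 1.46
```

```bash
python3 -m handwheel '[{"dx":0,"dy":0,"dz":0.06,"wx":0,"wy":0,"wz":0,"claw":10},{"dx":0,"dy":0,"dz":0.06,"wx":0,"wy":0,"wz":0,"claw":10}]' | head -4
python3 d.py
python3 -m handwheel '[{"dx":0,"dy":0,"dz":0.08,"wx":0,"wy":0,"wz":0,"claw":10}]' | head -4
python3 d.py
```

```text
clock: 12.35
position: [0.4875, -0.1897, 0.0878]
tool_rot: [3.141, -0.002, 2.826]
force: [2.0, -0.5, -5.0]
t12.35 p [ 0.4875 -0.1897  0.0878] rpy [ 1.7998e+02 -9.0000e-02  1.6190e+02] F [ 2.  -0.5 -5. ] M [-0.21 -0.5   0.04] w0.0347 f82 q7 1.46
clock: 12.48
position: [0.4875, -0.1897, 0.087]
tool_rot: [3.141, -0.002, 2.826]
force: [2.0, -0.2, -4.0]
t12.47 p [ 0.4875 -0.1897  0.087 ] rpy [ 1.7998e+02 -9.0000e-02  1.6190e+02] F [ 2.  -0.2 -4. ] M [-0.25 -0.57  0.03] w0.0346 f82 q7 1.46
```

```bash
python3 -m handwheel '[{"dx":-0.015,"dy":0,"dz":0.1,"wx":0,"wy":0,"wz":0,"claw":10},{"dx":0,"dy":0,"dz":0.1,"wx":0,"wy":0,"wz":0,"claw":10},{"dx":0,"dy":0,"dz":0.1,"wx":0,"wy":0,"wz":0,"claw":10}]' | head -4
python3 d.py
python3 -m handwheel '[{"dx":0,"dy":0,"dz":0.1,"wx":0,"wy":0,"wz":0,"claw":10},{"dx":0,"dy":0,"dz":0.1,"wx":0,"wy":0,"wz":0,"claw":10},{"dx":0,"dy":0,"dz":0.1,"wx":0,"wy":0,"wz":0,"claw":10}]' | head -4
python3 d.py
```

```text
clock: 12.85
position: [0.4875, -0.1897, 0.0839]
tool_rot: [3.141, -0.002, 2.826]
force: [2.5, -1.3, -5.2]
t12.85 p [ 0.4875 -0.1897  0.0839] rpy [ 1.7998e+02 -1.1000e-01  1.6190e+02] F [ 2.5 -1.3 -5.2] M [-0.19 -0.57  0.04] w0.0347 f82 q7 1.46
clock: 13.22
position: [0.4875, -0.1897, 0.081]
tool_rot: [3.141, -0.002, 2.826]
force: [2.8, -0.6, -3.9]
t13.22 p [ 0.4875 -0.1897  0.081 ] rpy [ 1.7998e+02 -1.0000e-01  1.6191e+02] F [ 2.8 -0.6 -3.9] M [-0.21 -0.66  0.02] w0.0347 f82 q7 1.46
```

```bash
python3 -m handwheel '[{"dx":-0.03,"dy":0,"dz":0.12,"wx":0,"wy":0,"wz":0,"claw":10},{"dx":0,"dy":0,"dz":0.12,"wx":0,"wy":0,"wz":0,"claw":10},{"dx":0,"dy":0,"dz":0.12,"wx":0,"wy":0,"wz":0,"claw":10}]' | head -4
python3 d.py
python3 -m handwheel '[{"dx":0,"dy":0,"dz":0.12,"wx":0,"wy":0,"wz":0,"claw":10},{"dx":0,"dy":0,"dz":0.12,"wx":0,"wy":0,"wz":0,"claw":10},{"dx":0,"dy":0,"dz":0.12,"wx":0,"wy":0,"wz":0,"claw":10}]' | head -4
python3 d.py
```

```text
clock: 13.6
position: [0.4876, -0.1897, 0.0773]
tool_rot: [3.141, -0.002, 2.826]
force: [2.2, -1.1, -5.0]
t13.60 p [ 0.4876 -0.1897  0.0773] rpy [ 1.7998e+02 -1.3000e-01  1.6190e+02] F [ 2.2 -1.1 -5. ] M [-0.16 -0.36  0.06] w0.0346 f82 q7 1.46
clock: 13.98
position: [0.4877, -0.1897, 0.0737]
tool_rot: [3.141, -0.002, 2.826]
force: [0.7, -1.1, -4.1]
t13.97 p [ 0.4877 -0.1897  0.0737] rpy [ 1.7998e+02 -1.2000e-01  1.6191e+02] F [ 0.7 -1.1 -4.1] M [-0.11 -0.3   0.02] w0.0349 f82 q7 1.46
```

```bash
python3 -m handwheel '[{"dx":0,"dy":0,"dz":0.12,"wx":0,"wy":0,"wz":0,"claw":10},{"dx":0,"dy":0,"dz":0.12,"wx":0,"wy":0,"wz":0,"claw":10},{"dx":0,"dy":0,"dz":0.12,"wx":0,"wy":0,"wz":0,"claw":10}]' | head -4
python3 -m handwheel '[{"dx":0,"dy":0,"dz":0.08,"wx":0,"wy":0,"wz":0,"claw":10}]' | head -4
python3 d.py
python3 -m handwheel '[{"dx":0,"dy":0,"dz":0.05,"wx":0,"wy":0,"wz":0,"claw":10},{"dx":0,"dy":0,"dz":0.03,"wx":0,"wy":0,"wz":0,"claw":10}]' | head -4
python3 d.py
```

```text
clock: 14.35
position: [0.4877, -0.1897, 0.0701]
tool_rot: [3.141, -0.002, 2.826]
force: [0.7, -0.5, -4.5]
clock: 14.48
position: [0.4877, -0.1897, 0.0693]
tool_rot: [3.141, -0.002, 2.826]
force: [1.1, -0.7, -4.6]
t14.47 p [ 0.4877 -0.1897  0.0693] rpy [ 1.7998e+02 -1.1000e-01  1.6191e+02] F [ 1.1 -0.7 -4.6] M [-0.1  -0.27  0.06] w0.0347 f82 q7 1.46
clock: 14.72
position: [0.4877, -0.1898, 0.0686]
tool_rot: [3.141, -0.002, 2.826]
force: [0.4, -0.2, -4.5]
t14.72 p [ 0.4877 -0.1898  0.0686] rpy [ 1.7998e+02 -1.1000e-01  1.6190e+02] F [ 0.4 -0.2 -4.5] M [-0.1  -0.23  0.02] w0.0345 f82 q7 1.46
```

```bash
python3 -m handwheel '[{"dx":0,"dy":0,"dz":0.04,"wx":0,"wy":0,"wz":0,"claw":10},{"dx":0,"dy":0,"dz":0.03,"wx":0,"wy":0,"wz":0,"claw":10}]' | head -4
python3 d.py
python3 -m handwheel '[{"dx":0,"dy":0,"dz":0.04,"wx":0,"wy":0,"wz":0,"claw":10}]' | head -4
python3 d.py
```

```text
clock: 14.98
position: [0.4877, -0.1898, 0.0682]
tool_rot: [3.141, -0.002, 2.826]
force: [-2.7, 2.2, 9.0]
t14.97 p [ 0.4877 -0.1898  0.0682] rpy [ 1.7998e+02 -1.1000e-01  1.6190e+02] F [-2.7  2.2  9. ] M [ 0.18  0.6  -0.  ] w0.0347 f83 q7 1.46
clock: 15.1
position: [0.4877, -0.1897, 0.0681]
tool_rot: [3.141, -0.002, 2.826]
force: [-5.0, 2.6, 20.1]
t15.10 p [ 0.4877 -0.1897  0.0681] rpy [ 1.7998e+02 -1.0000e-01  1.6190e+02] F [-5.   2.6 20.1] M [ 0.44  1.24 -0.03] w0.0349 f84 q7 1.46
```

Home: contact at TCP 0.0682 against 0.0681 predicted. I ease off to a light touch, then swing it clockwise.

```bash
python3 -m handwheel '[{"dx":0,"dy":0,"dz":-0.06,"wx":0,"wy":0,"wz":0,"claw":10},{"dx":0,"dy":0,"dz":0,"wx":0,"wy":0,"wz":0,"claw":10}]' | head -4
python3 -m handwheel '[{"dx":0,"dy":0,"dz":0,"wx":0,"wy":0,"wz":0.06,"claw":10},{"dx":0,"dy":0,"dz":0,"wx":0,"wy":0,"wz":0.06,"claw":10},{"dx":0,"dy":0,"dz":0,"wx":0,"wy":0,"wz":0.06,"claw":10},{"dx":0,"dy":0,"dz":0,"wx":0,"wy":0,"wz":0.06,"claw":10}]' | head -4
python3 d.py 0.4877 -0.1897 0.0681 107.3
python3 - <<'E'
from h import *
f=cam("top"); P=[atz(f,390-48+(x-400)/400*96,256-36+y/300*72,0.012)[:2] for x,y in [(522,79),(620,50),(674,226),(575,252)]]
for a,b in((0,3),(1,2)): d=P[a]-P[b]; print(np.degrees(np.arctan2(d[1],d[0])),np.linalg.norm(d))
for a,b in((0,1),(3,2)): d=P[a]-P[b]; print(np.degrees(np.arctan2(d[1],d[0]))-90,np.linalg.norm(d))
print(np.mean(P,0))
E
```

```text
clock: 15.35
position: [0.4877, -0.1897, 0.0682]
tool_rot: [3.141, -0.002, 2.826]
force: [-1.5, 0.6, 1.6]
clock: 15.85
position: [0.4883, -0.1909, 0.0683]
tool_rot: [-3.141, 0.0, 2.584]
force: [2.1, -6.9, -3.1]
t15.85 p [ 0.4883 -0.1909  0.0683] rpy [-1.7997e+02  1.0000e-02  1.4803e+02] F [ 2.1 -6.9 -3.1] M [-1.82 -0.57  0.45] w0.0348 f81 q7 1.28
d cm (tool) [0.12 0.07 0.02] w [-0.     0.     0.711] d cm after turn [ 0.14 -0.02  0.02]
17.596221499330184 0.1120213468016915
17.47927216416486 0.1143374714876861
17.44446584982255 0.06408458655810666
15.366908338309088 0.0638993443698044
[ 0.48724573 -0.19183211]
```

```bash
python3 -m handwheel '[{"dx":0,"dy":-0.03,"dz":0,"wx":0,"wy":0,"wz":0.06,"claw":10},{"dx":0,"dy":0,"dz":0,"wx":0,"wy":0,"wz":0.06,"claw":10},{"dx":0,"dy":0,"dz":0,"wx":0,"wy":0,"wz":0.06,"claw":10},{"dx":0,"dy":0,"dz":0,"wx":0,"wy":0,"wz":0.06,"claw":10}]' | head -4
python3 d.py 0.4877 -0.1897 0.0681 107.3
python3 -m handwheel '[{"dx":0,"dy":0,"dz":0,"wx":0,"wy":0,"wz":0.06,"claw":10},{"dx":0,"dy":0,"dz":0,"wx":0,"wy":0,"wz":0.06,"claw":10},{"dx":0,"dy":0,"dz":0,"wx":0,"wy":0,"wz":0.06,"claw":10},{"dx":0,"dy":0,"dz":0,"wx":0,"wy":0,"wz":0.06,"claw":10}]' | head -4
python3 d.py 0.4877 -0.1897 0.0681 107.3
```

```text
clock: 16.4
position: [0.4881, -0.1912, 0.0683]
tool_rot: [-3.141, 0.0, 2.344]
force: [1.8, -7.7, -2.3]
t16.40 p [ 0.4881 -0.1912  0.0683] rpy [-1.7996e+02  1.0000e-02  1.3428e+02] F [ 1.8 -7.7 -2.3] M [-1.84 -0.35  0.36] w0.0346 f81 q7 1.11
d cm (tool) [0.14 0.08 0.02] w [-0.001  0.     0.471] d cm after turn [0.16 0.01 0.02]
clock: 16.9
position: [0.4877, -0.1914, 0.0683]
tool_rot: [-3.14, 0.0, 2.103]
force: [0.1, -7.7, -0.8]
t16.90 p [ 0.4877 -0.1914  0.0683] rpy [-1.7993e+02  1.0000e-02  1.2051e+02] F [ 0.1 -7.7 -0.8] M [-2.05  0.13  0.38] w0.0348 f81 q7 0.94
d cm (tool) [0.15 0.08 0.02] w [-0.001  0.     0.231] d cm after turn [0.17 0.05 0.02]
```

```bash
python3 -m handwheel '[{"dx":0,"dy":-0.03,"dz":0,"wx":0,"wy":0,"wz":0.06,"claw":10},{"dx":0,"dy":0,"dz":0,"wx":0,"wy":0,"wz":0.06,"claw":10},{"dx":0,"dy":0,"dz":0,"wx":0,"wy":0,"wz":0.06,"claw":10},{"dx":0,"dy":0,"dz":0,"wx":0,"wy":0,"wz":0.055,"claw":10},{"dx":0,"dy":0,"dz":0,"wx":0,"wy":0,"wz":0,"claw":10}]' | head -4
python3 d.py 0.4877 -0.1907 0.0681 107.3
```

```text
clock: 17.52
position: [0.4875, -0.1916, 0.0683]
tool_rot: [-3.14, 0.001, 1.869]
force: [-0.7, -8.4, -0.2]
t17.52 p [ 0.4875 -0.1916  0.0683] rpy [-1.7994e+02  3.0000e-02  1.0710e+02] F [-0.7 -8.4 -0.2] M [-1.94  0.23  0.13] w0.0346 f82 q7 0.77
d cm (tool) [0.07 0.05 0.02] w [-0.001  0.001 -0.003] d cm after turn [0.07 0.05 0.02]
```

Run:
```python
from h import *
a=cam("side")
cv2.imwrite("pics/m4.png",cv2.resize(a["frame"][240:360,282:402],(600,600),interpolation=cv2.INTER_CUBIC))
```

```text
(no output)
```

View pics/m4.png

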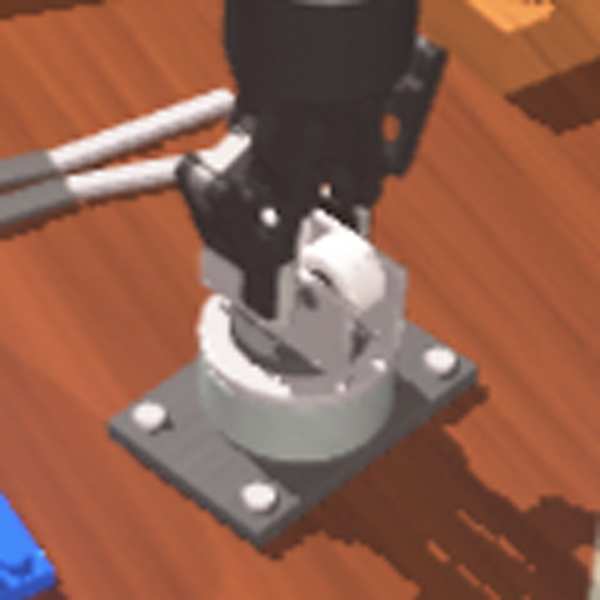

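The picture shows the flange on the rim and the cheeks across the plate, so the axles lie along its long sides. I release and lift away.

```bash
python3 -m handwheel '[{"dx":0,"dy":0,"dz":0,"wx":0,"wy":0,"wz":0,"claw":70},{"dx":0,"dy":0,"dz":0,"wx":0,"wy":0,"wz":0,"claw":100},{"dx":0,"dy":0,"dz":0,"wx":0,"wy":0,"wz":0,"claw":100},{"dx":0,"dy":0,"dz":0,"wx":0,"wy":0,"wz":0,"claw":100}]' 
python3 -m handwheel '[{"dx":0,"dy":0,"dz":-1,"wx":0,"wy":0,"wz":0,"claw":100},{"dx":0,"dy":0,"dz":-2,"wx":0,"wy":0,"wz":0,"claw":100},{"dx":0,"dy":0,"dz":-4,"wx":0,"wy":0,"wz":0,"claw":100},{"dx":0,"dy":0,"dz":-4,"wx":0,"wy":0,"wz":0,"claw":100},{"dx":4.5,"dy":-0.5,"dz":-2,"wx":0,"wy":0,"wz":0,"claw":100},{"dx":5,"dy":0,"dz":0,"wx":0,"wy":0,"wz":0,"claw":100},{"dx":5,"dy":0,"dz":0,"wx":0,"wy":0,"wz":0,"claw":100},{"dx":5,"dy":0,"dz":0,"wx":0,"wy":0,"wz":0,"claw":100}]'
python3 - <<'E'
from h import *
a=cam("side");b=cam("top")
c=lambda f,x,y,w,h:cv2.resize(f["frame"][y-h:y+h,x-w:x+w],(400,600),interpolation=cv2.INTER_CUBIC)
cv2.imwrite("pics/m5.png",np.hstack([c(a,342,305,40,60),c(b,390,255,28,42)]))
E
```

```text
clock: 18.08
position: [0.4874, -0.1901, 0.0681]
tool_rot: [-3.14, -0.002, 1.871]
force: [0.2, -0.5, -0.3]
grip_width: 0.0855
finger_force: 0.0
clock: 19.08
position: [0.4246, -0.0041, 0.1992]
tool_rot: [-3.141, -0.001, 1.871]
force: [1.3, 0.1, -0.1]
grip_width: 0.0857
finger_force: 0.0
```

View pics/m5.png

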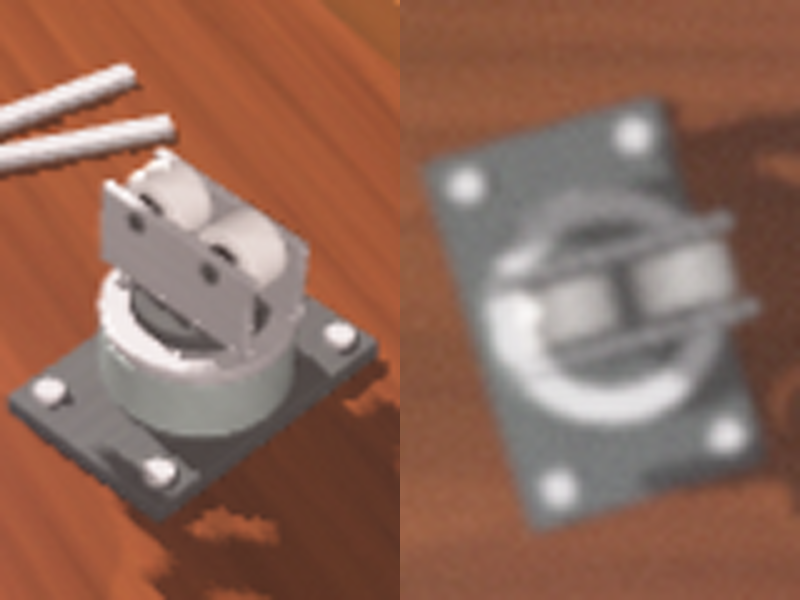

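The picture shows the flange seated all round on the rim. The cheeks tilt about 14.7° in the image and the plate's bolt lines about 17°, a difference of 2–3° (limit 6.3°), so I hand in.

```bash
python3 -c "
from workcell import job_done
print(job_done())"
```

```text
the job is handed in; nothing more can be done
None
```

The head is fully home in the bracket socket and released, with its axles 2–3° off the base plate's long sides in the last picture (limit 6.3°); the job was handed in at about 19 s and returned no verdict.

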